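# Lock the vial carousel for transport

### The job

The vial carousel has to be locked before it is carried to the cold store. Turn it by its finger pegs until the slot in the blue locking disc lines up with the red lock bar, then push the bar through the slot until it is fully home in the keeper on the other side, and leave it there. Only push with the fingertips: do not take the pegs or the bar's knob between the fingers, and do not disturb the loose things standing around.

Things in the scene. Friction and masses are not known exactly. Their poses are not given: they have to be found in the camera images.
- carousel_stand: Fixed aluminium stand. Origin on the worktop under the carousel's upright turning axis, z up; the robot lies roughly towards its -x. On its +y side is the bar's rail (stand y = 41 to 147 mm, 30 mm wide, top 106.5 mm above the worktop). A ring of six clipped-in vials (outer radius 62 mm, tops at 83 mm) turns about the axis together with the locking disc above it.
- disc_top (a point): Centre of the blue locking disc's top face, on the turning axis, 106 mm above the worktop. The disc is 72 mm in diameter; a straight slot 16 mm wide runs right across its diameter and flares to 22 mm at the rim. x and y turn with the disc; the slot runs along y.
- keeper (a point): Top middle of the mouth of the keeper, the roofed pocket on the stand's -y side that receives the bar's nose: 30 mm wide, from stand y = -41 to -85 mm, its top 110 mm above the worktop.
- carousel (a joint): Angle of carousel and locking disc, rad, positive anticlockwise from above, -0.6 to 3.74. The slot lines up with the bar (along the stand's y) at 0 and again at 3.14; its flared ends and the bar's round nose take up an error of about 0.15 rad. It stays where it is left; turning it takes about 4 N at a peg.
- peg_a (a point): Centre of the top of one of the two upright black finger pegs on the locking disc: 12 mm in diameter (17 mm at the lowest 3 mm), standing 29 mm above the disc's top face (top 135 mm above the worktop), 25 mm from the axis, at right angles to the slot. At joint value 0 this peg lies on the stand's -x side, at 3.14 on its +x side.
- peg_b (a point): The other, identical peg, 25 mm from the axis on the opposite side.
- lock_bar (a joint): How far the lock bar has been pushed, m: 0 fully out, 0.109 fully home in the keeper (hard stop). It slides towards the stand's -y with about 2 N of friction and stays where it is left. Below 0.012 the nose is still outside the disc; with the slot out of line the bar stops at the disc's rim.
- bar_knob (a point): Top centre of the black knob at the outer end of the red lock bar: 14 mm in diameter, 110.5 to 136 mm above the worktop, above the rail, 10 mm from the bar's outer end; at stand x = 0 and stand y = 175 mm with the bar fully out, 66 mm with it home. The bar is 12 mm wide, 137 mm long, 94 to 104 mm above the worktop.
- red_vial: Loose sample vial with a red cap, 30 mm in diameter, 50 mm high, beside the stand; origin at the centre of its underside. A bystander.
- hex_keys: Loose red folding hex-key set, 22x86x23 mm; origin at the centre of its underside. A bystander.
- weight_50g: Loose small steel calibration weight with a knob, 21 mm in diameter, 22 mm high, close to the rail's foot; origin at the centre of its underside. A bystander.
- tape_clear: Loose roll of clear tape, lying flat, 68 mm in diameter, 18 mm high; origin at the centre of its underside. A bystander.
- marker_blue: Loose blue-capped marker lying on the worktop, 15x124x14 mm; origin at the centre of its underside. A bystander.
- syringe_a: Loose 10 mL syringe lying on the worktop, 19x89x19 mm; origin at the centre of its underside. A bystander.
- petri: Loose lidded petri dish, 65 mm in diameter, 15 mm high; origin at the centre of its underside. A bystander.

How it is judged:
By the outcome, as a careful person would: the job done as asked, in the order asked, and still so for the second after the job is handed in, with the robot touching nothing.
It also fails if it takes over 67 s, if anything falls off the work surface, if the arm or the gripper's body presses on something with over 40 N, if the wrist force passes 120 N, or if a joint passes its speed limit or range.

### The arm

A 7-joint arm with a two-finger parallel gripper is mounted at the origin on a cart in front of the work surface, level with it; the furniture and walls round the work are solid. World frame = base frame: x ahead of the robot, y to its left, z up, the work surface at z = 0. Lengths are in m, angles in rad, forces in N, time in s.
With the tool pointing down it reaches from about 0.425 to 0.875 m from the base axis. Payload 4.7 kg.
Tool frame: the origin (TCP) lies midway between the tips of the shut fingers; the grasp point (between the pads) lies 19 mm behind it (arm.pinch_z is the z of the grasp point in the tool frame, in m); z points along the fingers, y is the line along which they close (so a half turn about z gives the same grasp; the last joint's range is limited). The gripper opens to 87 mm and grips with 3 to 60 N. Pads are 19 mm wide; open, the fingers measure 117 mm over their backs; the gripper's body (75 mm by 190 mm) begins 51 mm behind the grasp point.
Start: joints at [-1.112, 0.321, -0.07, 1.45, 0.023, 1.371, -0.057], TCP at [0.28, 0.587, 0.195] pointing down, gripper open.
Joint ranges: [-2.86, 2.86], [-0.3, 2.09], [-1.38, 1.24], [0.06, 2.45], [-1.56, 4.7], [0.09, 2.05], [-2.69, 2.69]. Speed limits (rad/s): [2.57, 2.57, 3.14, 3.14, 3.14, 3.14, 3.14].

### API

Orientations are given as a rotation vector (axis times angle).
In Python, from bench import arm, cams gives the robot as it stands.
- The arm moves only by the shell command python3 -m jog 'ROWS' [FORCE]. ROWS is JSON, a list of rows, each an object of numbers: "wx", "wy", "wz": the turn, a rotation vector about the tool's x, y, z in rad; "x", "y", "z": the shift along the tool's x, y, z in mm; "fingers": the opening, from 0 (shut) to 1 (fully open). In form: [{"wx": .., "wy": .., "wz": .., "x": .., "y": .., "z": .., "fingers": ..}, ...]. A call has 1 to 5 rows; each row is the pose to reach, as a shift and turn from the pose commanded when the call began, along the tool's axes at that moment; what a row does not reach only later rows make up. A row lasts 1/10 s, in which the tool goes at most 50 mm and 8.59 degrees, less where a joint would pass 70% of its speed; a pose out of reach is approached as far as the arm can. A call with a gripper value outside its range is refused whole. The fingers move at their own pace and stop on an object; FORCE is the grip in N (left out, the last holds). Time passes only in rows, so rows that repeat a pose let the fingers close. It gives the time, the measured TCP pose, the force, the opening and the grip force at its end, in the units of the state.
- arm.observe(): the state, without advancing time (a new reading comes with each control period).
- cams.read_camera(name): name is "side" or "top" or "wrist"; returns a dict with "color" (384x512x3 uint8, red, green, blue), "fovy" (degrees; the focal length in pixels is half the picture's height over the tangent of half this angle, whatever the lens; pixels are square), "cx", "cy" (the principal point, pixels), "view" (4x4, takes a point from world to camera coordinates). Camera axes: x right, y up, looking along -z (the intrinsics and any distortion apply to the point x, -y, -z); pixel columns grow to the right and rows downward; lengths in m; the calibration is good to about 2 mm. A picture is of the moment at which its call begins. There is no depth.
- arm.close_job(): hands the job in; it is judged then, once.
The state is a dict: "t": time; "qpos": joint angles; "dq": joint speeds; "tau": joint torques, N m; "eef_pos": TCP position; "tool_rot": TCP orientation; "force": force on the tool from outside, world axes, zero at the start; "moment": the same for the moment, N m; "grip_width": finger opening in m; "grasp_force": force on a finger pad.
Only numpy, scipy, OpenCV 4.12 (cv2) and the standard library are available. Lean on these libraries where they do the work, as an engineer would, in place of code of your own. Each camera call takes 0.05 s, during which the arm holds its last target. There are 200 camera calls.

## Working session

There is one attempt and no reset: what is moved stays moved. The work goes in short steps, Python scripts to look and compute and a shell command to move; the robot and the scene stay as the last step left them, time stands still between calls to the robot, and variables do not carry over. Pictures are saved under pics/ and viewed, at most 10 in all, crops included, and the job is handed in when it is done.

```bash
mkdir -p pics; python3 - <<'E'
from bench import arm,cams
import cv2,numpy as np,json
for n in("side","top"):
    c=cams.read_camera(n); cv2.imwrite(f"pics/{n}0.png",cv2.resize(c["color"][:,:,::-1],(768,576),interpolation=cv2.INTER_CUBIC))
    print(n,{k:(np.round(v,3).tolist() if k!="color" else 0) for k,v in c.items()})
s=arm.observe();print(s["eef_pos"],s["tool_rot"],s["force"],s["t"],s["grip_width"])
E
```

```text
side {'color': 0, 'fovy': 44.324, 'cx': 250.524, 'cy': 190.809, 'view': [[-0.719, -0.695, -0.001, 0.388], [0.508, -0.527, 0.681, -0.313], [-0.474, 0.489, 0.732, -1.601], [0.0, 0.0, 0.0, 1.0]]}
top {'color': 0, 'fovy': 47.712, 'cx': 256.126, 'cy': 182.513, 'view': [[0.02, -1.0, -0.001, 0.042], [0.978, 0.019, 0.207, -0.527], [-0.207, -0.005, 0.978, -1.355], [0.0, 0.0, 0.0, 1.0]]}
[0.27948022 0.58625451 0.19437163] [-6.92856289e-01 -3.06394299e+00  2.67843391e-03] [-0.37568048 -0.44360207 -0.47483482] 0.1 0.08688871661627376
```

View pics/top0.png

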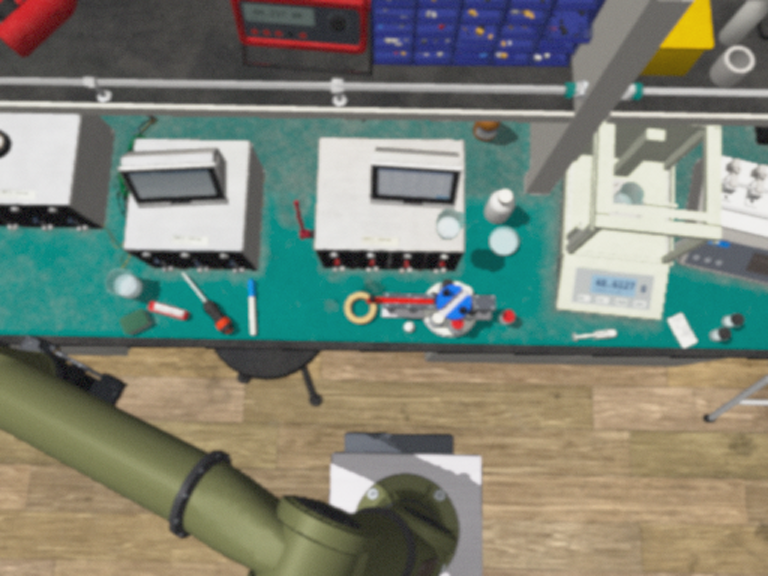

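View pics/side0.png

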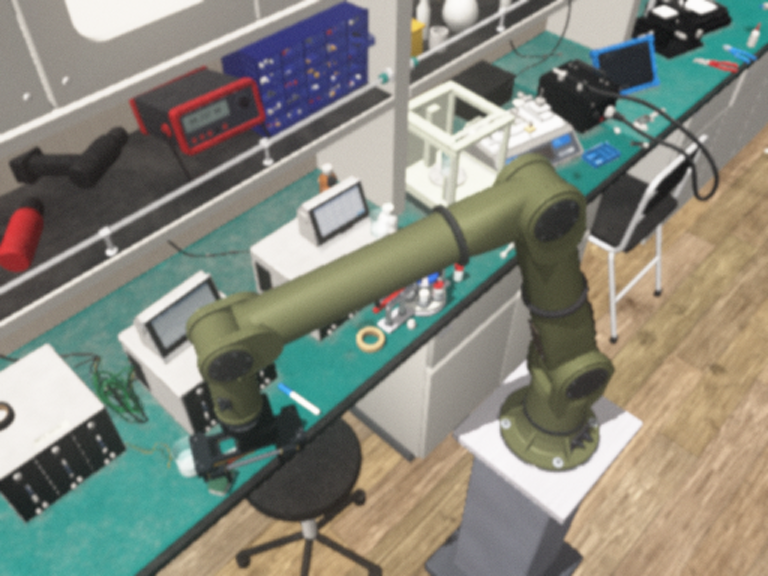

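The top view shows the carousel near (455,303), the bar running left to about (372,300), the keeper near (484,303), and the instrument box close behind the stand. I'll enlarge that area.

```bash
cat > h.py <<'E'
import numpy as np,cv2
def ray(c,u,v):
    f=192/np.tan(np.radians(c["fovy"]/2)); V=np.array(c["view"])
    d=np.array([(u-c["cx"])/f,-(v-c["cy"])/f,-1.0])
    R=V[:3,:3]; return -R.T@V[:3,3],R.T@d
def at(c,u,v,z):
    o,d=ray(c,u,v); return o+d*(z-o[2])/d[2]
def px(c,p):
    f=192/np.tan(np.radians(c["fovy"]/2)); q=np.array(c["view"])@np.r_[p,1]
    return c["cx"]+f*q[0]/-q[2],c["cy"]-f*q[1]/-q[2]
def crop(c,u0,v0,w,h,s,fn):
    cv2.imwrite(fn,cv2.resize(c["color"][v0:v0+h,u0:u0+w,::-1],None,fx=s,fy=s,interpolation=cv2.INTER_CUBIC))
E
python3 - <<'E'
from h import *
from bench import cams
c=cams.read_camera("top"); print([k for k in c])
crop(c,225,175,130,60,6,"pics/topc.png")
print(at(c,455/1.5,303/1.5,.106),at(c,372/1.5,300/1.5,.136))
E
```

```text
['color', 'fovy', 'cx', 'cy', 'view']
[ 0.45666898 -0.09584098  0.106     ] [0.45451294 0.07506992 0.136     ]
```

View pics/topc.png

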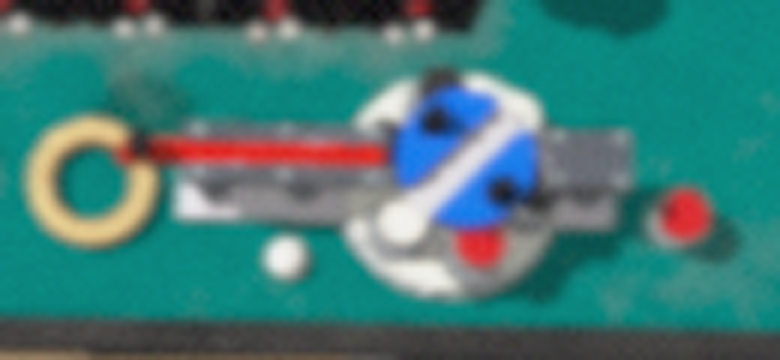

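```bash
cat >> h.py <<'E'
from scipy.spatial.transform import Rotation as Ro
def togo(s,p,yaw=0):
    """shift (mm) and turn from the present pose to world p, tool down with tool y at yaw from world +y"""
    R=Ro.from_rotvec(s["tool_rot"]); G=Ro.from_euler("z",yaw)*Ro.from_rotvec([0,np.pi,0])
    print("xyz",np.round(R.inv().apply(np.array(p)-s["eef_pos"])*1e3,1),"w",np.round((R.inv()*G).as_rotvec(),3))
E
python3 - <<'E'
from h import *
from bench import cams,arm
c=cams.read_camera("top")
q=lambda a,b,z:print(np.round(at(c,225+a/6,175+b/6,z),4))
for t in[(466,157,.106),(140,145,.136),(437,117,.135),(505,190,.135),(590,157,.11),(480,35,0),(430,205,.106),(512,115,.106)]:q(*t)
s=arm.observe(); togo(s,[.45,.33,.26]); togo(s,[.44,.10,.26])
E
```

```text
[ 0.4592 -0.0938  0.106 ]
[0.4571 0.0741 0.136 ]
[ 0.4746 -0.0761  0.135 ]
[ 0.4379 -0.1104  0.135 ]
[ 0.4598 -0.1572  0.11  ]
[ 0.5469 -0.1129  0.    ]
[ 0.4338 -0.0752  0.106 ]
[ 0.4818 -0.1177  0.106 ]
xyz [-264.2 -158.2  -65.1] w [-0.001 -0.    -0.445]
xyz [-354.1 -370.2  -64.9] w [-0.001 -0.    -0.445]
```

```bash
python3 -m jog '[{"z":-65,"fingers":0},{"z":-65,"fingers":0},{"x":-264,"y":-158,"z":-65,"wz":-0.445,"fingers":0},{"x":-264,"y":-158,"z":-65,"wz":-0.445,"fingers":0},{"x":-264,"y":-158,"z":-65,"wz":-0.445,"fingers":0}]' 10
python3 -m jog '[{"fingers":0}]'
python3 - <<'E'
from h import *
from bench import arm
togo(arm.observe(),[.45,.33,.26])
togo(arm.observe(),[.43,-.05,.26])
E
```

```text
xyz [-264.2 -158.2  -65.1] w [-0.001 -0.    -0.445]
xyz [-409.6 -509.9  -64.7] w [-0.001 -0.    -0.445]invalid input
invalid input
```

```bash
python3 -m jog '[{"wx":0,"wy":0,"wz":0,"x":0,"y":0,"z":-65,"fingers":0},{"wx":0,"wy":0,"wz":0,"x":0,"y":0,"z":-65,"fingers":0},{"wx":0,"wy":0,"wz":-0.445,"x":-264,"y":-158,"z":-65,"fingers":0},{"wx":0,"wy":0,"wz":-0.445,"x":-264,"y":-158,"z":-65,"fingers":0},{"wx":0,"wy":0,"wz":-0.445,"x":-264,"y":-158,"z":-65,"fingers":0}]' 10
python3 - <<'E'
from h import *
from bench import arm
togo(arm.observe(),[.45,.33,.26])
togo(arm.observe(),[.43,-.05,.26])
E
```

```text
t: 0.7
eef_pos: [0.362, 0.4634, 0.2607]
tool_rot: [-0.002, 3.141, 0.001]
force: [0.9, 1.4, 0.5]
grip_width: 0.0549
grasp_force: 0.0
xyz [ -87.9 -133.4    0.7] w [0.001 0.001 0.001]
xyz [-6.750e+01 -5.134e+02  4.000e-01] w [0.001 0.001 0.001]
```

```bash
python3 -m jog '[{"wx":0,"wy":0,"wz":0,"x":-40,"y":-45,"z":0,"fingers":0},{"wx":0,"wy":0,"wz":0,"x":-80,"y":-90,"z":0,"fingers":0},{"wx":0,"wy":0,"wz":0,"x":-85,"y":-140,"z":0,"fingers":0},{"wx":0,"wy":0,"wz":0,"x":-85,"y":-190,"z":0,"fingers":0},{"wx":0,"wy":0,"wz":0,"x":-85,"y":-240,"z":0,"fingers":0}]'
python3 -m jog '[{"wx":0,"wy":0,"wz":0,"x":0,"y":-50,"z":0,"fingers":0},{"wx":0,"wy":0,"wz":0,"x":0,"y":-100,"z":0,"fingers":0},{"wx":0,"wy":0,"wz":0,"x":0,"y":-150,"z":0,"fingers":0},{"wx":0,"wy":0,"wz":0,"x":0,"y":-200,"z":0,"fingers":0},{"wx":0,"wy":0,"wz":0,"x":0,"y":-230,"z":0,"fingers":0}]'
python3 -m jog '[{"wx":0,"wy":0,"wz":0,"x":0,"y":0,"z":0,"fingers":0},{"wx":0,"wy":0,"wz":0,"x":0,"y":0,"z":0,"fingers":0}]'
python3 - <<'E'
from h import *
from bench import arm,cams
c=cams.read_camera("wrist"); s=arm.observe()
crop(c,0,0,512,384,1.5,"pics/w1.png")
np.save("w1.npy",{k:v for k,v in c.items()},allow_pickle=True)
print(c["fovy"],c["cx"],c["cy"],ray(c,256,192))
for p in[(.458,-.094,.106),(.457,.078,.136),(.438,-.11,.135)]:print(np.array(px(c,p))*1.5)
E
```

```text
t: 1.2
eef_pos: [0.4451, 0.2392, 0.2604]
tool_rot: [0.011, 3.141, 0.001]
force: [-0.0, -1.2, 0.6]
grip_width: 0.0151
grasp_force: 0.0
t: 1.7
eef_pos: [0.4429, 0.007, 0.261]
tool_rot: [0.017, 3.14, 0.0]
force: [-0.4, 0.4, 0.4]
grip_width: 0.0005
grasp_force: 0.0
t: 1.9
eef_pos: [0.4432, 0.0113, 0.2607]
tool_rot: [0.012, 3.141, 0.002]
force: [-0.1, 0.8, -0.6]
grip_width: 0.0006
grasp_force: 0.0
62.97132857400419 259.41651221401025 194.15771651139113 (array([0.35947133, 0.01130104, 0.45080526]), array([ 0.29556868, -0.01235189, -0.9553286 ]))
[251.6559752  278.83034843]
[485.00637296 287.38461991]
[214.07134152 262.82217364]
```

View pics/w1.png

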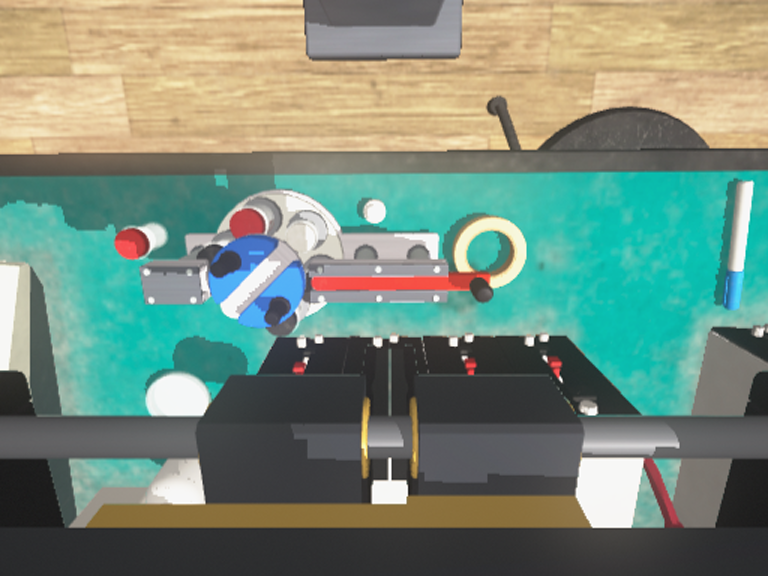

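The wrist view shows the disc centre at (256,281), knob top at (481,291), and pegs around (225,263) and (278,312). The slot runs from lower left to upper right. The fingers are shut in front of the box, which lies behind the rail. I'll enlarge the carousel.

```bash
python3 - <<'E'
from h import *
c=np.load("w1.npy",allow_pickle=True).item()
crop(c,85,145,255,85,3,"pics/w1c.png")
E
```

```text
(no output)
```

View pics/w1c.png

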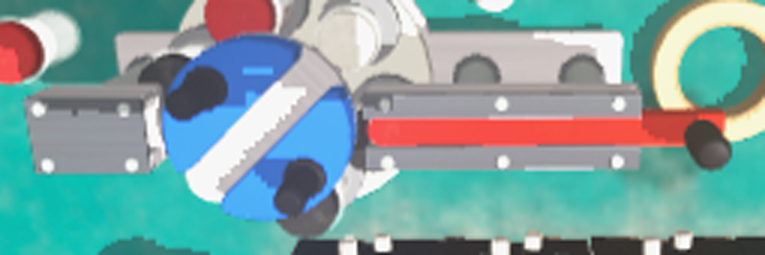

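```bash
python3 - <<'E'
from h import *
c=np.load("w1.npy",allow_pickle=True).item()
for n,a,b,z in[("disc",259,128,.106),("knob",714,151,.136),("pn",182,101,.135),("pf",290,199,.135),("keepL",35,130,.11),("keepR",152,128,.11),("railR",638,128,.1065),("railL",362,127,.1065),("s1",207,180,.106),("s2",320,65,.106)]:
    print(n,np.round(at(c,85+a/3,145+b/3,z),4))
E
```

```text
disc [ 0.4602 -0.0901  0.106 ]
knob [0.4611 0.0779 0.136 ]
pn [ 0.4417 -0.1074  0.135 ]
pf [ 0.4783 -0.0729  0.135 ]
keepL [ 0.4591 -0.1736  0.11  ]
keepR [ 0.4587 -0.1293  0.11  ]
railR [0.4612 0.0546 0.1065]
railL [ 0.4599 -0.0507  0.1065]
s1 [ 0.481  -0.1123  0.106 ]
s2 [ 0.4358 -0.065   0.106 ]
```

```bash
python3 -m jog '[{"wx":0,"wy":0,"wz":0,"x":5,"y":-50,"z":0,"fingers":0},{"wx":0,"wy":0,"wz":0,"x":5,"y":-100,"z":0,"fingers":0},{"wx":0,"wy":0,"wz":0,"x":5,"y":-145,"z":0,"fingers":0},{"wx":0,"wy":0,"wz":0,"x":5,"y":-166,"z":0,"fingers":0},{"wx":0,"wy":0,"wz":0,"x":5,"y":-166,"z":0,"fingers":0}]'
python3 -m jog '[{"wx":0,"wy":0,"wz":0,"x":0,"y":0,"z":40,"fingers":0},{"wx":0,"wy":0,"wz":0,"x":0,"y":0,"z":80,"fingers":0},{"wx":0,"wy":0,"wz":0,"x":0,"y":0,"z":80,"fingers":0},{"wx":0,"wy":0,"wz":0,"x":0,"y":0,"z":80,"fingers":0}]'
python3 - <<'E'
from h import *
from bench import arm,cams
s=arm.observe();togo(s,(.438,-.157,.117))
c=cams.read_camera("wrist")
crop(c,0,0,512,384,1.5,"pics/w2.png")
E
```

```text
t: 2.45
eef_pos: [0.4372, -0.1568, 0.2606]
tool_rot: [0.015, 3.141, -0.001]
force: [0.1, 0.4, 0.7]
grip_width: 0.0004
grasp_force: 0.0
t: 2.85
eef_pos: [0.4375, -0.1529, 0.1808]
tool_rot: [-0.005, -3.141, 0.0]
force: [-0.5, -0.1, 0.3]
grip_width: 0.0007
grasp_force: 0.0
xyz [-0.5 -4.1 63.8] w [-0.    -0.001 -0.003]
```

View pics/w2.png

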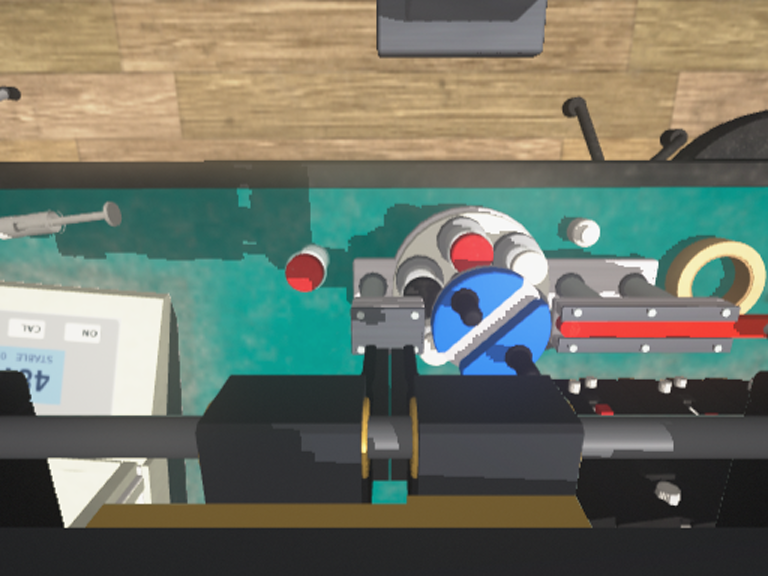

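The fingers are shut above the keeper (about (390,350)). The near peg is to their right at (465,305) and the way down is clear. I'll descend and push towards +y.

```bash
python3 -m jog '[{"wx":0,"wy":0,"wz":0,"x":0,"y":-4,"z":30,"fingers":0},{"wx":0,"wy":0,"wz":0,"x":0,"y":-4,"z":55,"fingers":0},{"wx":0,"wy":0,"wz":0,"x":0,"y":-4,"z":63,"fingers":0},{"wx":0,"wy":0,"wz":0,"x":0,"y":-4,"z":63,"fingers":0}]'
python3 -m jog '[{"wx":0,"wy":0,"wz":0,"x":0,"y":6,"z":0,"fingers":0},{"wx":0,"wy":0,"wz":0,"x":0,"y":12,"z":0,"fingers":0},{"wx":0,"wy":0,"wz":0,"x":0,"y":18,"z":0,"fingers":0},{"wx":0,"wy":0,"wz":0,"x":0,"y":24,"z":0,"fingers":0},{"wx":0,"wy":0,"wz":0,"x":0,"y":28,"z":0,"fingers":0}]'
python3 - <<'E'
from h import *
from bench import arm,cams
s=arm.observe();togo(s,(.437,-.111,.117))
E
```

```text
t: 3.3
eef_pos: [0.4378, -0.1582, 0.1182]
tool_rot: [0.008, 3.141, -0.0]
force: [0.1, 0.2, -0.2]
grip_width: 0.0005
grasp_force: 0.0
t: 3.8
eef_pos: [0.4375, -0.1296, 0.1177]
tool_rot: [0.008, 3.141, 0.0]
force: [0.4, -0.2, -0.3]
grip_width: 0.0004
grasp_force: 0.0
xyz [ 0.6 18.6  0.7] w [ 0.     0.001 -0.005]
```

```bash
python3 -m jog '[{"wx":0,"wy":0,"wz":0,"x":0,"y":4,"z":0,"fingers":0},{"wx":0,"wy":0,"wz":0,"x":0,"y":8,"z":0,"fingers":0},{"wx":0,"wy":0,"wz":0,"x":0,"y":12,"z":0,"fingers":0},{"wx":0,"wy":0,"wz":0,"x":0,"y":16,"z":0,"fingers":0},{"wx":0,"wy":0,"wz":0,"x":0,"y":17,"z":0,"fingers":0}]'
python3 - <<'E'
from h import *
from bench import arm,cams
c=cams.read_camera("wrist")
crop(c,200,150,200,110,4,"pics/w3.png")
E
```

```text
t: 4.3
eef_pos: [0.4374, -0.113, 0.1173]
tool_rot: [-0.008, -3.142, -0.0]
force: [0.3, 0.2, -0.0]
grip_width: 0.0002
grasp_force: 0.0
```

View pics/w3.png

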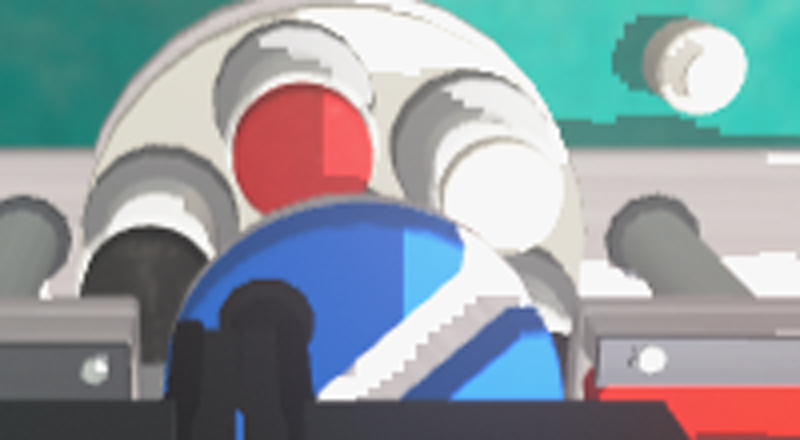

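The slot is still at 45°. The peg at crop (265,300) and the fingertips (175–310, about row 320) overlap in the picture, so I'll check this by projection.

```bash
python3 - <<'E'
from h import *
from bench import arm,cams
c=cams.read_camera("wrist"); s=arm.observe(); print(s["eef_pos"],s["force"])
P=lambda n,p:print(n,np.round((np.array(px(c,p))-[200,150])*4))
e=s["eef_pos"]
P("tcp",e);
for dx in(-.01,.01):
  for dy in(-.015,.015):P((dx,dy),e+[dx,dy,0])
P("pegtop",(.4417,-.1074,.135));P("pegbase",(.4417,-.1074,.106));P("axis",(.46,-.09,.106))
print("disc left/right",px(c,(.46,-.126,.106)))
for a,b in[(265,300),(265,325)]:print(at(c,200+a/4,150+b/4,.135))
E
```

```text
[ 0.4374196  -0.11341332  0.11737553] [ 0.34263474 -0.95121023  0.03169999]
tcp [239. 313.]
(-0.01, -0.015) [146. 257.]
(-0.01, 0.015) [331. 256.]
(0.01, -0.015) [149. 369.]
(0.01, 0.015) [329. 368.]
pegtop [279. 385.]
pegbase [273. 309.]
axis [371. 403.]
disc left/right (np.float64(242.28015735500094), np.float64(250.9618314103313))
[ 0.42760669 -0.10948256  0.135     ]
[ 0.43166156 -0.10947967  0.135     ]
```

```bash
python3 -m jog '[{"wx":0,"wy":0,"wz":0,"x":0,"y":0,"z":-20,"fingers":0},{"wx":0,"wy":0,"wz":0,"x":0,"y":0,"z":-40,"fingers":0},{"wx":0,"wy":0,"wz":0,"x":-20,"y":-30,"z":-40,"fingers":0},{"wx":0,"wy":0,"wz":0,"x":-20,"y":-44,"z":-40,"fingers":0},{"wx":0,"wy":0,"wz":0,"x":-20,"y":-44,"z":-40,"fingers":0}]'
python3 -m jog '[{"wx":0,"wy":0,"wz":0,"x":0,"y":0,"z":15,"fingers":0},{"wx":0,"wy":0,"wz":0,"x":0,"y":0,"z":28,"fingers":0},{"wx":0,"wy":0,"wz":0,"x":0,"y":0,"z":36,"fingers":0},{"wx":0,"wy":0,"wz":0,"x":0,"y":0,"z":42,"fingers":0},{"wx":0,"wy":0,"wz":0,"x":0,"y":0,"z":42,"fingers":0}]'
python3 - <<'E'
from h import *
from bench import arm,cams
s=arm.observe();print(s["force"]);togo(s,(.457,-.157,.11))
E
```

```text
t: 4.9
eef_pos: [0.457, -0.1602, 0.1576]
tool_rot: [0.016, 3.141, -0.002]
force: [-0.3, 0.3, -1.1]
grip_width: 0.0003
grasp_force: 0.0
t: 5.4
eef_pos: [0.4564, -0.1572, 0.1145]
tool_rot: [-0.009, -3.14, -0.0]
force: [0.1, -0.6, 0.5]
grip_width: 0.0004
grasp_force: 0.0
[ 0.09587917 -0.57026893  0.47765623]
xyz [-0.6  0.2  4.5] w [ 0.    -0.002 -0.005]
```

Now down in small steps until something touches.

```bash
python3 -m jog '[{"wx":0,"wy":0,"wz":0,"x":0,"y":0,"z":3,"fingers":0},{"wx":0,"wy":0,"wz":0,"x":0,"y":0,"z":5,"fingers":0},{"wx":0,"wy":0,"wz":0,"x":0,"y":0,"z":7,"fingers":0},{"wx":0,"wy":0,"wz":0,"x":0,"y":0,"z":7,"fingers":0}]'
```

```text
t: 5.8
eef_pos: [0.4571, -0.1576, 0.1083]
tool_rot: [-0.009, -3.142, -0.0]
force: [-0.1, 0.4, -0.6]
grip_width: 0.0004
grasp_force: 0.0
```

```bash
python3 -m jog '[{"wx":0,"wy":0,"wz":0,"x":0,"y":0,"z":2,"fingers":0},{"wx":0,"wy":0,"wz":0,"x":0,"y":0,"z":4,"fingers":0},{"wx":0,"wy":0,"wz":0,"x":0,"y":0,"z":4,"fingers":0}]'
python3 -m jog '[{"wx":0,"wy":0,"wz":0,"x":0,"y":0,"z":2,"fingers":0},{"wx":0,"wy":0,"wz":0,"x":0,"y":0,"z":4,"fingers":0},{"wx":0,"wy":0,"wz":0,"x":0,"y":0,"z":4,"fingers":0}]'
```

```text
t: 6.1
eef_pos: [0.4569, -0.1576, 0.1041]
tool_rot: [-0.009, -3.141, -0.0]
force: [0.3, -0.8, -0.4]
grip_width: 0.0007
grasp_force: 0.0
t: 6.4
eef_pos: [0.4569, -0.1576, 0.1001]
tool_rot: [-0.009, -3.141, -0.0]
force: [0.2, 0.6, -0.2]
grip_width: 0.0005
grasp_force: 0.0
```

```bash
python3 - <<'E'
from h import *
from bench import arm,cams
c=cams.read_camera("wrist"); s=arm.observe(); print(s["eef_pos"],s["force"])
crop(c,150,130,200,140,4,"pics/w4.png")
P=lambda n,p:print(n,np.round((np.array(px(c,p))-[150,130])*4))
e=s["eef_pos"];P("tcp",e);P("tcp+24",e+[0,0,.024])
for x,y in[(.445,-.175),(.445,-.131),(.475,-.131)]:P("k",(x,y,.11))
E
```

```text
[ 0.45698114 -0.15764329  0.10019729] [ 0.11988621  0.21892855 -0.34981935]
tcp [440. 394.]
tcp+24 [441. 460.]
k [328. 348.]
k [613. 347.]
k [606. 520.]
```

View pics/w4.png

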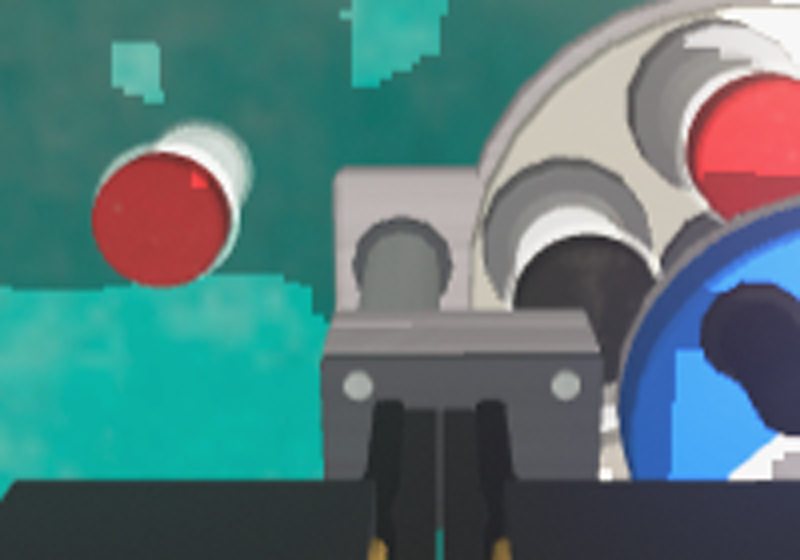

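The red vial (160,220), keeper and disc appear where expected. The fingertips end at row ~400, clearly still above the keeper's top, so the true tips sit higher than the TCP reading. I'll continue down gently until contact to calibrate that.

```bash
python3 -m jog '[{"wx":0,"wy":0,"wz":0,"x":0,"y":0,"z":2,"fingers":0},{"wx":0,"wy":0,"wz":0,"x":0,"y":0,"z":4,"fingers":0},{"wx":0,"wy":0,"wz":0,"x":0,"y":0,"z":4,"fingers":0}]' | grep -E "eef|force:"
python3 -m jog '[{"wx":0,"wy":0,"wz":0,"x":0,"y":0,"z":1.5,"fingers":0},{"wx":0,"wy":0,"wz":0,"x":0,"y":0,"z":3,"fingers":0},{"wx":0,"wy":0,"wz":0,"x":0,"y":0,"z":3,"fingers":0}]' | grep -E "eef|force:"
```

```text
eef_pos: [0.4569, -0.1576, 0.096]
force: [0.0, -0.7, -0.4]
grasp_force: 0.0
eef_pos: [0.4569, -0.1576, 0.0931]
force: [0.2, -0.2, 0.5]
grasp_force: 0.0
```

```bash
python3 -m jog '[{"wx":0,"wy":0,"wz":0,"x":0,"y":0,"z":1.5,"fingers":0},{"wx":0,"wy":0,"wz":0,"x":0,"y":0,"z":3,"fingers":0},{"wx":0,"wy":0,"wz":0,"x":0,"y":0,"z":3,"fingers":0}]' | grep -E "eef|^force:"
```

```text
eef_pos: [0.457, -0.1576, 0.0901]
force: [-0.4, -0.1, -0.1]
```

```bash
python3 -m jog '[{"wx":0,"wy":0,"wz":0,"x":0,"y":0,"z":1,"fingers":0},{"wx":0,"wy":0,"wz":0,"x":0,"y":0,"z":2,"fingers":0},{"wx":0,"wy":0,"wz":0,"x":0,"y":0,"z":2,"fingers":0}]' | grep -E "eef|^force:"
```

```text
eef_pos: [0.4571, -0.1577, 0.0882]
force: [-0.5, -0.1, 0.4]
```

The tips are at least 22 mm above the TCP, so at TCP z 0.09 they sit just above disc level (real tip about 0.113). I'll slide out to x=0.436 and push.

```bash
python3 -m jog '[{"wx":0,"wy":0,"wz":0,"x":0,"y":0,"z":-2,"fingers":0},{"wx":0,"wy":0,"wz":0,"x":12,"y":2,"z":-2,"fingers":0},{"wx":0,"wy":0,"wz":0,"x":21,"y":10,"z":-2,"fingers":0},{"wx":0,"wy":0,"wz":0,"x":21,"y":20,"z":-2,"fingers":0},{"wx":0,"wy":0,"wz":0,"x":21,"y":26,"z":-2,"fingers":0}]' | grep -E "eef|^force:"
python3 -m jog '[{"wx":0,"wy":0,"wz":0,"x":0,"y":4,"z":0,"fingers":0},{"wx":0,"wy":0,"wz":0,"x":0,"y":8,"z":0,"fingers":0},{"wx":0,"wy":0,"wz":0,"x":0,"y":12,"z":0,"fingers":0},{"wx":0,"wy":0,"wz":0,"x":0,"y":16,"z":0,"fingers":0},{"wx":0,"wy":0,"wz":0,"x":0,"y":16,"z":0,"fingers":0}]' | grep -E "eef|^force:"
cat > ang.py <<'E'
from h import *
from bench import arm,cams
c=cams.read_camera("wrist"); s=arm.observe(); print(s["t"],s["eef_pos"],s["force"])
C=np.array((.460,-.090)); h=cv2.cvtColor(c["color"],cv2.COLOR_RGB2HSV)
# polar rim scan at r=31 mm: non-blue gaps = slot ends
out=[]
for a in range(0,360,3):
    p=C+.031*np.array([np.cos(np.radians(a)),np.sin(np.radians(a))]); u,v=px(c,(*p,.106)); u,v=int(round(u)),int(round(v))
    H=h[v,u] if 0<=u<512 and 0<=v<384 else (0,0,0)
    out.append("B" if 100<=H[0]<=125 and H[1]>120 else ("k" if H[2]<70 else "."))
print("".join(out),"(3deg each from +x ccw; slot aligned = gap at 30 and 90)")
E
python3 ang.py
```

```text
eef_pos: [0.4366, -0.1299, 0.0906]
force: [0.5, 0.8, 0.9]
eef_pos: [0.434, -0.1207, 0.0904]
force: [-6.8, -10.8, 5.9]
8.7 [ 0.43402773 -0.12061844  0.09041825] [ -6.68368695 -10.63596707   4.87360442]
................................................BBBBBBBBBBBBBBBBBBBBBBBkkkkkkkkkkkkkkkkBBBB............................. (3deg each from +x ccw; slot aligned = gap at 30 and 90)
```

```bash
python3 -m jog '[{"wx":0,"wy":0,"wz":0,"x":0,"y":-16,"z":0,"fingers":0},{"wx":0,"wy":0,"wz":0,"x":0,"y":-18,"z":0,"fingers":0},{"wx":0,"wy":0,"wz":0,"x":-12,"y":-18,"z":0,"fingers":0},{"wx":0,"wy":0,"wz":0,"x":-12,"y":-18,"z":0,"fingers":0}]' | grep -E "eef|^force:"
python3 -m jog '[{"wx":0,"wy":0,"wz":0,"x":0,"y":4,"z":0,"fingers":0},{"wx":0,"wy":0,"wz":0,"x":0,"y":8,"z":0,"fingers":0},{"wx":0,"wy":0,"wz":0,"x":0,"y":12,"z":0,"fingers":0},{"wx":0,"wy":0,"wz":0,"x":0,"y":12,"z":0,"fingers":0}]' | grep -E "eef|^force:"
python3 ang.py
```

```text
eef_pos: [0.4495, -0.133, 0.0905]
force: [-0.0, -0.1, -0.1]
eef_pos: [0.4481, -0.121, 0.0904]
force: [-0.3, 0.3, 0.6]
9.55 [ 0.44821273 -0.12107004  0.09040746] [ 0.15004341 -0.39151515 -0.26541088]
..................kkkk...........BBBB................BBBBBBBBBBBBBBBBBBkkkkkkkBBkkkkkkkkBBBBkkkkkkkk.................... (3deg each from +x ccw; slot aligned = gap at 30 and 90)
```

```bash
python3 -m jog '[{"wx":0,"wy":0,"wz":0,"x":1,"y":4,"z":0,"fingers":0},{"wx":0,"wy":0,"wz":0,"x":2,"y":8,"z":0,"fingers":0},{"wx":0,"wy":0,"wz":0,"x":3,"y":10,"z":0,"fingers":0},{"wx":0,"wy":0,"wz":0,"x":3,"y":10,"z":0,"fingers":0}]' | grep -E "eef|^force:"
python3 ang.py
```

```text
eef_pos: [0.4435, -0.1142, 0.0903]
force: [-4.1, -5.6, 2.5]
10.0 [ 0.44358491 -0.11423985  0.09030483] [-3.57548572 -7.12349708  2.38384139]
......................kkk.................BBBB...BBBBBBBBBBBBBBBB.kkkkkBBBBBBBBkkkkkkkkkkkkkkkkkk....................... (3deg each from +x ccw; slot aligned = gap at 30 and 90)
```

```bash
python3 -m jog '[{"wx":0,"wy":0,"wz":0,"x":1,"y":2,"z":0,"fingers":0},{"wx":0,"wy":0,"wz":0,"x":2,"y":4,"z":0,"fingers":0},{"wx":0,"wy":0,"wz":0,"x":2,"y":4,"z":0,"fingers":0}]' | grep -E "eef|^force:"
python3 ang.py
```

```text
eef_pos: [0.4418, -0.1096, 0.0902]
force: [-2.8, -5.6, 2.5]
10.35 [ 0.44173828 -0.10966366  0.09020405] [-3.55779586 -4.96699307  1.94926069]
.......................kkkkkkkkk.......BBBBBBBBBBBBBBBBBBBBBBBBkkk.BBBBBBBBkkkkkkkkkkkkkkk.............................. (3deg each from +x ccw; slot aligned = gap at 30 and 90)
```

```bash
python3 -m jog '[{"wx":0,"wy":0,"wz":0,"x":0,"y":2,"z":0,"fingers":0},{"wx":0,"wy":0,"wz":0,"x":1,"y":4,"z":0,"fingers":0},{"wx":0,"wy":0,"wz":0,"x":1,"y":4,"z":0,"fingers":0}]' | grep -E "eef|^force:"
python3 ang.py
python3 -m jog '[{"wx":0,"wy":0,"wz":0,"x":0,"y":-10,"z":0,"fingers":0},{"wx":0,"wy":0,"wz":0,"x":0,"y":-10,"z":-30,"fingers":0},{"wx":0,"wy":0,"wz":0,"x":0,"y":-10,"z":-80,"fingers":0},{"wx":0,"wy":0,"wz":0,"x":30,"y":0,"z":-100,"fingers":0},{"wx":0,"wy":0,"wz":0,"x":30,"y":40,"z":-120,"fingers":0}]' | grep -E "eef|^force:"
python3 ang.py
python3 - <<'E'
from h import *
from bench import cams
c=cams.read_camera("wrist"); np.save("w5.npy",c,allow_pickle=True)
# rectify disc plane: 5 px/mm, +y right, -x up
C=(.46,-.09);w=.06
src=np.float32([px(c,(C[0]+a*w,C[1]+b*w,.106)) for a,b in[(-1,-1),(-1,1),(1,1),(1,-1)]])
M=cv2.getPerspectiveTransform(src,np.float32([[0,0],[600,0],[600,600],[0,600]]))
cv2.imwrite("pics/rect.png",cv2.warpPerspective(c["color"][:,:,::-1],M,(600,600),flags=cv2.INTER_CUBIC))
E
```

```text
eef_pos: [0.4408, -0.1052, 0.0901]
force: [-4.0, -3.6, 1.3]
10.7 [ 0.44082201 -0.10526315  0.09011491] [-3.52046021 -3.50829478  2.06854686]
.......................kkkkkkkkkkkkkk.BBBBBBBBBBBBBBBBBBBBB..k.BBBBBBBBBBBkkkkkkBBBkkkkkkkkkkkkkk.................kk.... (3deg each from +x ccw; slot aligned = gap at 30 and 90)
eef_pos: [0.4114, -0.067, 0.2124]
force: [0.8, 0.5, -0.2]
11.25 [ 0.41416575 -0.0567197   0.21509563] [1.45217061 6.93749888 2.59325549]
...kkk........BB...................BBBBBBBBBBBBBBBBBBBBBBBBBBB.BBBBBBBBBBBBBBBBBBBBBB........BBBBBBBBBBBBB.............. (3deg each from +x ccw; slot aligned = gap at 30 and 90)
```

View pics/rect.png

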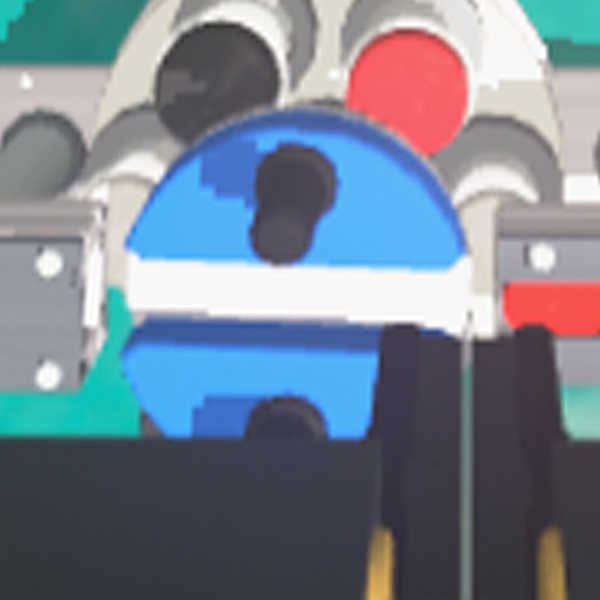

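Rectified view: the slot runs horizontally across the disc (edge (130,258)→(460,270), about 2° off) and faces the red bar nose at (505,308). That is well within tolerance. Next is the knob.

```bash
python3 -m jog '[{"wx":0,"wy":0,"wz":0,"x":0,"y":0,"z":0,"fingers":0},{"wx":0,"wy":0,"wz":0,"x":-10,"y":45,"z":0,"fingers":0},{"wx":0,"wy":0,"wz":0,"x":-20,"y":90,"z":0,"fingers":0},{"wx":0,"wy":0,"wz":0,"x":-35,"y":135,"z":0,"fingers":0},{"wx":0,"wy":0,"wz":0,"x":-43,"y":165,"z":0,"fingers":0}]' | grep -E "eef|^force:"
python3 -m jog '[{"wx":0,"wy":0,"wz":0,"x":0,"y":0,"z":0,"fingers":0}]' | grep -E "eef|^force:"
python3 - <<'E'
from h import *
from bench import cams,arm
s=arm.observe();togo(s,(.460,.112,.092))
c=cams.read_camera("wrist");d=np.load("w5.npy",allow_pickle=True)
print(px(c,(.461,.078,.136)))
E
```

```text
eef_pos: [0.4572, 0.1035, 0.2093]
force: [-0.6, 0.7, 0.2]
eef_pos: [0.4569, 0.105, 0.2089]
force: [-0.5, -0.9, -0.7]
xyz [ -3.3   7.  116.9] w [-0.    -0.002 -0.   ]
(np.float64(229.4321701551726), np.float64(199.30667694756227))
```

```bash
python3 -m jog '[{"wx":0,"wy":0,"wz":0,"x":-3,"y":8,"z":20,"fingers":0},{"wx":0,"wy":0,"wz":0,"x":-3,"y":8,"z":60,"fingers":0},{"wx":0,"wy":0,"wz":0,"x":-3,"y":8,"z":95,"fingers":0},{"wx":0,"wy":0,"wz":0,"x":-3,"y":8,"z":117,"fingers":0},{"wx":0,"wy":0,"wz":0,"x":-3,"y":8,"z":117,"fingers":0}]' | grep -E "eef|^force:"
python3 -m jog '[{"wx":0,"wy":0,"wz":0,"x":0,"y":-5,"z":0,"fingers":0},{"wx":0,"wy":0,"wz":0,"x":0,"y":-11,"z":0,"fingers":0},{"wx":0,"wy":0,"wz":0,"x":0,"y":-17,"z":0,"fingers":0},{"wx":0,"wy":0,"wz":0,"x":0,"y":-23,"z":0,"fingers":0},{"wx":0,"wy":0,"wz":0,"x":0,"y":-23,"z":0,"fingers":0}]' | grep -E "eef|^force:"
```

```text
eef_pos: [0.4569, 0.1061, 0.0898]
force: [-1.4, 0.4, 0.5]
eef_pos: [0.4604, 0.0855, 0.0944]
force: [-0.2, 0.8, -0.8]
```

```bash
python3 -m jog '[{"wx":0,"wy":0,"wz":0,"x":0,"y":-5,"z":0,"fingers":0},{"wx":0,"wy":0,"wz":0,"x":0,"y":-10,"z":0,"fingers":0},{"wx":0,"wy":0,"wz":0,"x":0,"y":-10,"z":0,"fingers":0}]' | grep -E "eef|^force:"
python3 - <<'E'
from h import *
from bench import cams,arm
c=cams.read_camera("wrist");np.save("w6.npy",c,allow_pickle=True)
s=arm.observe();print(s["force"])
h=cv2.cvtColor(c["color"],cv2.COLOR_RGB2HSV)
# bar nose: red along the bar's line at z=.104
print("".join("R" if (lambda q:(q[0]<8 or q[0]>172) and q[1]>140)(h[tuple(np.round(px(c,(.458,y,.104))[::-1]).astype(int))]) else "." for y in np.arange(-.12,.09,.002)),"from y=-.12, 2mm steps")
print(px(c,s["eef_pos"]))
E
```

```text
eef_pos: [0.4595, 0.0755, 0.0935]
force: [0.4, 0.7, -0.1]
[0.38068716 0.5424081  0.93006599]
...........................RRRRRRRRRRRRRRRRRRRRRRRRRRRRRRRRR............................RRRRR............ from y=-.12, 2mm steps
(np.float64(260.1501046287619), np.float64(227.59637572602853))
```

The nose has moved from about y=-0.049 to -0.066 and is already inside the disc's slot, so I'll keep pushing.

```bash
python3 -m jog '[{"wx":0,"wy":0,"wz":0,"x":0,"y":-8,"z":0,"fingers":0},{"wx":0,"wy":0,"wz":0,"x":0,"y":-16,"z":0,"fingers":0},{"wx":0,"wy":0,"wz":0,"x":0,"y":-24,"z":0,"fingers":0},{"wx":0,"wy":0,"wz":0,"x":0,"y":-32,"z":0,"fingers":0},{"wx":0,"wy":0,"wz":0,"x":0,"y":-40,"z":0,"fingers":0}]' | grep -E "eef|^force:"
python3 -m jog '[{"wx":0,"wy":0,"wz":0,"x":0,"y":-8,"z":0,"fingers":0},{"wx":0,"wy":0,"wz":0,"x":0,"y":-16,"z":0,"fingers":0},{"wx":0,"wy":0,"wz":0,"x":0,"y":-22,"z":0,"fingers":0},{"wx":0,"wy":0,"wz":0,"x":0,"y":-26,"z":0,"fingers":0},{"wx":0,"wy":0,"wz":0,"x":0,"y":-26,"z":0,"fingers":0}]' | grep -E "eef|^force:"
```

```text
eef_pos: [0.459, 0.0355, 0.0932]
force: [0.9, 2.5, -0.8]
eef_pos: [0.4591, 0.0093, 0.0934]
force: [0.3, 0.6, 0.4]
```

Expected stop is at TCP y about -0.007. Going on in small steps.

```bash
python3 -m jog '[{"wx":0,"wy":0,"wz":0,"x":0,"y":-4,"z":0,"fingers":0},{"wx":0,"wy":0,"wz":0,"x":0,"y":-8,"z":0,"fingers":0},{"wx":0,"wy":0,"wz":0,"x":0,"y":-12,"z":0,"fingers":0},{"wx":0,"wy":0,"wz":0,"x":0,"y":-12,"z":0,"fingers":0}]' | grep -E "eef|^force:"
python3 -m jog '[{"wx":0,"wy":0,"wz":0,"x":0,"y":-2,"z":0,"fingers":0},{"wx":0,"wy":0,"wz":0,"x":0,"y":-4,"z":0,"fingers":0},{"wx":0,"wy":0,"wz":0,"x":0,"y":-4,"z":0,"fingers":0}]' | grep -E "eef|^force:"
```

```text
eef_pos: [0.4591, -0.0025, 0.0934]
force: [-0.1, -0.6, 0.8]
eef_pos: [0.4591, -0.0059, 0.0934]
force: [-0.6, 1.0, 0.4]
```

```bash
python3 -m jog '[{"wx":0,"wy":0,"wz":0,"x":0,"y":-2,"z":0,"fingers":0},{"wx":0,"wy":0,"wz":0,"x":0,"y":-4,"z":0,"fingers":0},{"wx":0,"wy":0,"wz":0,"x":0,"y":-4,"z":0,"fingers":0}]' | grep -E "eef|^force:"
```

```text
eef_pos: [0.4591, -0.0092, 0.0935]
force: [0.2, 3.2, -0.2]
```

```bash
python3 -m jog '[{"wx":0,"wy":0,"wz":0,"x":0,"y":-2,"z":0,"fingers":0},{"wx":0,"wy":0,"wz":0,"x":0,"y":-4,"z":0,"fingers":0},{"wx":0,"wy":0,"wz":0,"x":0,"y":-4,"z":0,"fingers":0}]' | grep -E "eef|^force:"
python3 -m jog '[{"wx":0,"wy":0,"wz":0,"x":0,"y":-3,"z":0,"fingers":0},{"wx":0,"wy":0,"wz":0,"x":0,"y":-3,"z":0,"fingers":0}]' | grep -E "eef|^force:"
```

```text
eef_pos: [0.4591, -0.0093, 0.0936]
force: [-0.8, 10.8, 0.4]
eef_pos: [0.4591, -0.0094, 0.0936]
force: [-0.4, 18.0, 1.4]
```

Hard stop at TCP y=-0.0094 with 18 N, about where home was predicted. I'll back off, rise and take a last look.

```bash
python3 -m jog '[{"wx":0,"wy":0,"wz":0,"x":0,"y":12,"z":0,"fingers":0},{"wx":0,"wy":0,"wz":0,"x":0,"y":25,"z":0,"fingers":0},{"wx":0,"wy":0,"wz":0,"x":0,"y":25,"z":-40,"fingers":0},{"wx":0,"wy":0,"wz":0,"x":0,"y":25,"z":-90,"fingers":0},{"wx":0,"wy":0,"wz":0,"x":0,"y":25,"z":-140,"fingers":0}]' | grep -E "eef|^force:"
python3 -m jog '[{"wx":0,"wy":0,"wz":0,"x":15,"y":0,"z":-20,"fingers":0},{"wx":0,"wy":0,"wz":0,"x":15,"y":0,"z":-20,"fingers":0},{"wx":0,"wy":0,"wz":0,"x":15,"y":0,"z":-20,"fingers":0}]' | grep -E "eef|^force:"
python3 - <<'E'
from h import *
from bench import cams
c=cams.read_camera("wrist")
crop(c,60,110,262,140,3,"pics/end.png")
P=lambda n,p:print(n,np.round((np.array(px(c,p))-[60,110])*3))
P("knob home",(.460,-.024,.136));P("axis",(.46,-.09,.106))
E
```

```text
eef_pos: [0.4585, 0.0075, 0.2346]
force: [0.5, -0.6, 0.3]
eef_pos: [0.4442, 0.008, 0.253]
force: [0.3, 1.2, -0.5]
knob home [507. 259.]
axis [338. 236.]
```

View pics/end.png

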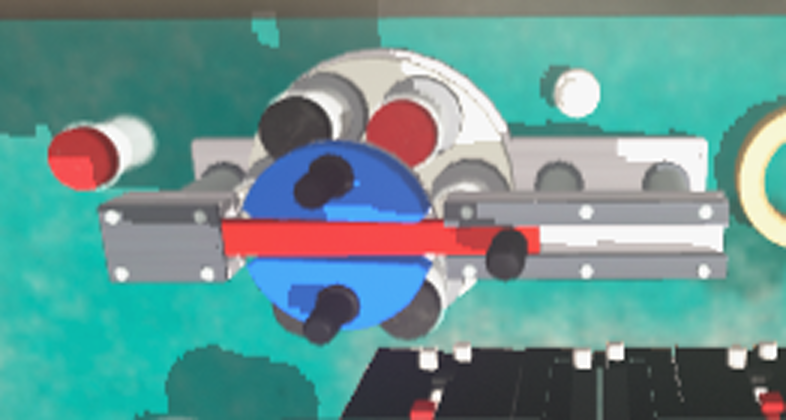

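The red bar runs through the slot into the keeper at (225,238). The knob is at (507,255), against a predicted home of (507,259). The red vial, weight and tape have not moved. Handing in.

```bash
python3 -c "
from bench import arm
print(arm.observe()['t']);print(arm.close_job())"
```

```text
16.65
the job is handed in; nothing more can be done
None
```

The carousel is locked: its slot is lined up with the bar to within about 2°, and the bar is pushed through to its hard stop in the keeper. I only pushed with the shut fingertips, the loose things I could see in the last picture hadn't moved, and I handed the job in at 16.7 s with the arm clear.

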